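# Ease open the clipped pop-top canister at the breakfast bar

## Robot

A 6-joint arm with a two-finger parallel gripper is mounted at the origin on the work surface. World frame = base frame: x ahead of the robot, y to its left, z up, the work surface at z = 0. Lengths are in m, angles in rad, forces in N, time in s.
With the tool pointing down it reaches from about 0.225 to 0.875 m from the base axis. Payload 3.4 kg.
Tool frame: the origin (TCP) lies at the very end of the fingers, on their centre line; the grasp point (between the pads) lies 19 mm behind it; y points along the fingers, z is the direction in which the jaws open and shut, and the axes are right-handed (so a half turn about y gives the same grasp; the last joint's range is limited). The gripper opens to 85 mm and grips with 20 to 120 N. Pads are 22 mm wide; open, the fingers measure 114 mm over their backs; the gripper's body (76 mm by 85 mm) begins 54 mm behind the grasp point. The pads swing forward as they close: fully open they stand 13 mm farther back than shut.
Start: joints at [-1.315, 0.276, 1.505, -0, 1.361, -0.121], TCP at [0.212, -0.535, 0.231] pointing down, gripper open.
Joint ranges: [-2.89, 2.89], [-0.75, 2.08], [0.22, 2.7], [-1.18, 4.32], [0.11, 2.71], [-2.7, 2.7]. Speed limits (rad/s): [2.57, 2.57, 3.14, 3.14, 3.14, 3.14].

## Interface

Orientations are given as a unit quaternion [x, y, z, w].
In Python, from workcell import env gives the robot as it stands.
- The arm moves only by the tool jog_arm, never from a script. Its argument "deltas" is text: rows parted by semicolons, each of 5 numbers parted by spaces: the closure, from 0 (fully open) to 1 (shut), then the shift along the tool's x, y, z in m, then the turn about the tool's y in degrees. In form: jaw dx dy dz yaw; .... A call has 1 to 12 rows; each row shifts and turns the pose as measured when the row begins, along the tool's axes as they then stand; what a row does not reach is not made up. A row lasts 1/12 s, in which the tool goes at most 41.7 mm and 7.16 degrees, less where a joint would pass 70% of its speed; a pose out of reach is approached as far as the arm can. A call with a gripper value outside its range is refused whole. The fingers move at their own pace and stop on an object; "newtons" is the grip in N (left out, the last holds). Time passes only in rows, so rows that do not move let the fingers close. It gives the time, the measured TCP pose, the force and the opening at its end, in the units of the state.
- env.get_obs(): the state, without advancing time (a new reading comes with each control period).
- env.get_image(name): name is "scene" or "side" or "wrist"; returns the picture (400x640x3 uint8, red, green, blue); there is no depth.
- env.camera_model(name): a dict with "vertical_fov" (degrees; the focal length in pixels is half the picture's height over the tangent of half this angle, whatever the lens; pixels are square), "cx", "cy" (the principal point, pixels), "origin" and "rotation" of the camera in the world. Camera axes: x right, y up, looking along -z (the intrinsics and any distortion apply to the point x, -y, -z); pixel columns grow to the right and rows downward; lengths in m; the calibration is good to about 2 mm. The wrist camera is an equidistant fisheye: a pixel r from the principal point sees the ray r / f radians off the axis. A picture is of the moment at which its call begins: read the wrist's pose just before it. camera_model takes no time and is no camera call; for the wrist camera it gives the pose at the moment of the call.
- env.close_job(): hands the job in, once; it reports no verdict.
The state is a dict: "time_s": time; "joints": joint angles; "qd": joint speeds; "joint_efforts": joint torques, N m; "ee_pos": TCP position; "tool_rot": TCP orientation; "force": force on the tool from outside, world axes, zero at the start; "torque": the same for the moment, N m; "gripper_width": opening from 0.0 (shut) to 1.0 (fully open).
Only numpy, scipy, OpenCV 4.12 (cv2) and the standard library are available. Lean on these libraries where they do the work, as an engineer would, in place of code of your own. Each camera call takes 0.05 s, during which the arm holds its last target.

## Task

Open the white pop-top canister that has the chrome spring clip on its rim: press the orange button on its lid right in, then keep the sprung lid steady so that it comes up slowly instead of flying open, until it stands fully open by itself. Leave the other canister, the one without a clip, shut, do not shove the glass jar, and finish with the hand clear.

Things in the scene. Friction and masses are not known exactly. Their poses are not given: they have to be found in the camera images.
- clip_canister: The canister to open: round, white plastic, 112 mm across (126 at the rim), 152 tall with lid shut, fixed to the counter. A chrome spring clip 44 mm wide bites the rim on its +y side, reaching 107 mm out from the axis and 9 above the shut lid. Origin: centre of underside, z up; hinge on its +x side, button on its -x side, which faces the robot within 0.5 rad.
- clip_lid (a joint): Its lid's angle in rad: 0 shut, 1.3 fully open at its stop. White disc 118 mm across, 12 thick, 0.1 kg, held by a catch; once freed a spring drives it open and holds it there, pushing about 0.7 N up at the button. Unchecked it flies open at over 5 rad/s.
- clip_lid_hinge (a point): Middle of that lid's hinge line, which runs along the canister's y axis, 60 mm from its axis on the +x side, 140 mm above the counter. The button side of the lid rises and swings over towards the hinge.
- clip_button (a joint): Travel of the orange button on that lid in m: 0 out, 0.006 fully in. It moves straight down into the lid, takes about 2.5 N and stays in once pressed. The catch lets go at about 0.003 to 0.004. The lid stays down while the finger pushes, and rises under the finger as that is raised.
- clip_button_top (a point): Centre of the top face of that orange button: a disc 28 mm across, 9 mm proud of the lid (3 mm once pressed in), 161 mm above the counter, 35 mm from the canister's axis on its -x side, 95 mm from the hinge line. Moves with button and lid.
- plain_canister: the look-alike canister of the same make and size, with an orange button but with NO clip: leave it shut. Origin and axes as for the other.
- plain_lid (a joint): angle of the look-alike's lid in rad: 0 shut. It has the same catch.
- jar: glass mason jar, 76 mm across, 122 mm tall, brass twist cap, standing loose at the robot's left of the canisters; origin at the centre of its underside. Do not shove it.
Mind the look-alikes: they are no part of the job. Leave any red look-alike of the plain_canister alone. Leave any red look-alike of the clip_canister alone.

How it is judged:
On the way, in this order (a step that is already met when the one before it is completed fails the run):
1. the orange button of the clipped canister is pressed right in (value of joint clip_button above 0.0045 m), for 0.05 s.
2. its lid is fully open (value of joint clip_lid above 1.2 rad), for 0.2 s.
At the end, for the whole second after the job is handed in: the clipped canister's lid stands fully open by itself (within 0.1 rad of its stop) and still, the plain canister is shut, and the jar is within 30 mm of where it stood (value of joint clip_lid above 1.2 rad and velocity of joint clip_lid below 0.1 rad/s and value of joint plain_lid below 0.05 rad and distance of jar from where it was at the start of the episode below 0.03 m); the robot touches nothing.
It fails at once if the clipped canister's lid flew open unchecked (faster than 3 rad/s) (velocity of joint clip_lid above 3 rad/s).
It fails at once if the plain canister was opened (value of joint plain_lid above 0.1 rad).
It fails at once if the jar was shoved or knocked over (distance of jar from where it was at the start of the episode above 0.03 m or angle between jar's own z axis and vertical above 0.5 rad).
It also fails if it takes over 38 s, if anything falls off the work surface, if the arm or the gripper's body presses on something with over 40 N, if the wrist force passes 120 N, or if a joint passes its speed limit or range.

## Working session

There is one attempt and no reset: what is moved stays moved. The work goes in short steps, Python scripts to look and compute and a tool call to move; the robot and the scene stay as the last step left them, time stands still between calls to the robot, and variables do not carry over. Pictures are saved under pics/ and viewed, and the job is handed in when it is done.

Besides the shell and the picture viewer there is one more tool, called after "Call:" as name(argument=value, ...) on one line, values as JSON. jog_arm: Moves the arm, as the interface text tells. Its arguments: {"type":"object","properties":{"deltas":{"type":"string"},"newtons":{"type":"number"}},"required":["deltas"]}

```bash
mkdir -p pics; ls
python3 - <<'E'
from workcell import env
import cv2
print(env.get_obs())
for n in ["scene","side","wrist"]:
    print(n,env.camera_model(n))
    cv2.imwrite(f"pics/{n}0.png",env.get_image(n)[:,:,::-1])
E
```

```text
pics
{'time_s': 0.0, 'joints': array([-1.31500819e+00,  2.76551915e-01,  1.50616005e+00,  4.73627039e-06,
        1.36071934e+00, -1.21010463e-01]), 'qd': array([ 0.00063158,  0.00038037,  0.00119722, -0.0004077 , -0.00020408,
       -0.00221678]), 'joint_efforts': array([ 2.57495798e-03, -4.16764069e+01, -2.45806807e+01,  5.08786979e-05,
        1.12110190e-02, -4.29723057e-07]), 'ee_pos': array([ 0.21141867, -0.53412665,  0.23045357]), 'tool_rot': array([-0.13247348,  0.6952432 , -0.6939458 ,  0.1323892 ]), 'force': array([-0.13530384,  0.17047289,  0.05940459]), 'torque': array([-0.00692182, -0.00061349, -0.0356037 ]), 'gripper_width': 0.9950550458493117}
scene {'vertical_fov': 57.65322231406279, 'cx': 325.201693870124, 'cy': 198.24503086327914, 'origin': array([ 1.02584953, -0.66866663,  0.76519892]), 'rotation': array([0.43936922, 0.14574618, 0.28427903, 0.83958214])}
side {'vertical_fov': 53.99085671496119, 'cx': 320.69192877647276, 'cy': 200.45727202629683, 'origin': array([0.93678272, 0.61030968, 1.11247671]), 'rotation': array([0.11368532, 0.27634957, 0.88138337, 0.36588238])}
wrist {'vertical_fov': 65.70646984690485, 'cx': 320.7490524200016, 'cy': 199.79976339940663, 'origin': array([ 0.28535107, -0.5032173 ,  0.37377066]), 'rotation': array([-0.13039667,  0.08948362, -0.55467313,  0.81690092])}
```

View pics/scene0.png

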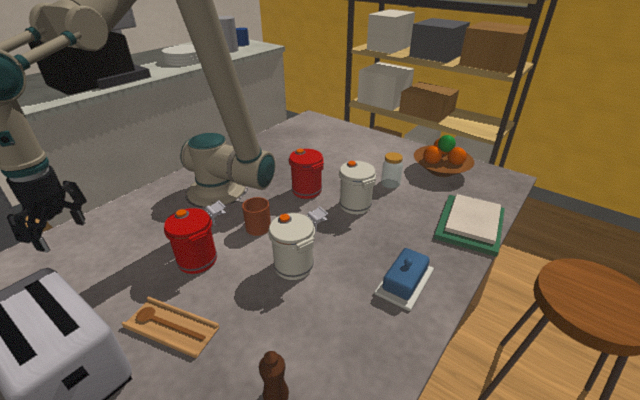

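View pics/side0.png

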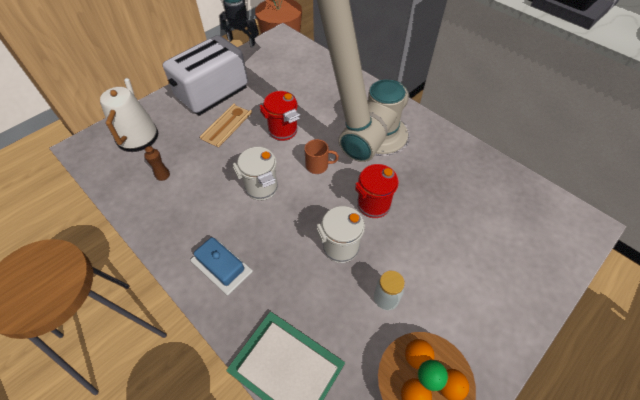

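View pics/wrist0.png

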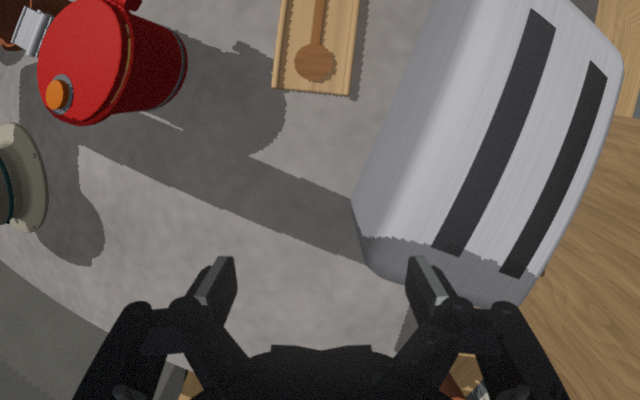

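The target is the white canister with the clip: scene (292,245) with its button at (284,218), side (258,172) with its button at (266,155). The white one without a clip is at scene (356,185), side (342,232). Next I'll triangulate the buttons.

```bash
cat > h.py <<'E'
import numpy as np, cv2
from scipy.spatial.transform import Rotation as R
def ray(m,u,v,fish=False):
    f=200/np.tan(np.radians(m['vertical_fov']/2))
    x=(u-m['cx'])/f; y=(v-m['cy'])/f
    if fish:
        r=np.hypot(x,y); s=np.sin(r)/r if r>1e-9 else 1
        d=np.array([x*s,-y*s,-np.cos(r)])
    else: d=np.array([x,-y,-1.])
    d=R.from_quat(m['rotation']).apply(d); return np.array(m['origin']),d/np.linalg.norm(d)
def plane(m,u,v,z,fish=False):
    o,d=ray(m,u,v,fish); return o+d*(z-o[2])/d[2]
def tri(*rs):
    A=sum(np.eye(3)-np.outer(d,d) for o,d in rs); b=sum((np.eye(3)-np.outer(d,d))@o for o,d in rs)
    p=np.linalg.solve(A,b); return p,[np.linalg.norm(np.cross(p-o,d)) for o,d in rs]
def proj(m,p):
    f=200/np.tan(np.radians(m['vertical_fov']/2))
    c=R.from_quat(m['rotation']).inv().apply(np.array(p)-m['origin']); return m['cx']+f*c[0]/-c[2], m['cy']-f*c[1]/-c[2]
E
python3 - <<'E'
from h import *
from workcell import env
M={n:env.camera_model(n) for n in("scene","side")}
B={}
for n in M:
    im=cv2.imread(f"pics/{n}0.png"); h=cv2.cvtColor(im,cv2.COLOR_BGR2HSV)
    m=cv2.inRange(h,(6,190,150),(18,255,255))
    k,l,s,c=cv2.connectedComponentsWithStats(m)
    for i in range(1,k):
        if s[i][4]>12: print(n,s[i],c[i].round(1),plane(M[n],*c[i],.158).round(3))
    if n=="scene": c0=im[195:290,240:350]
    else: c1=im[130:215,210:320]
cv2.imwrite("pics/z1.png",cv2.resize(c0,None,fx=6,fy=6,interpolation=cv2.INTER_CUBIC))
cv2.imwrite("pics/z2.png",cv2.resize(c1,None,fx=6,fy=6,interpolation=cv2.INTER_CUBIC))
E
```

```text
scene [429 146  10   8  50] [433.9 149. ] [0.623 0.519 0.158]
scene [453 147  13   9  59] [459.9 150.8] [0.704 0.564 0.158]
scene [297 149   7   3  19] [300. 150.] [0.244 0.214 0.158]
scene [349 161   6   4  19] [351.6 162.4] [0.442 0.252 0.158]
scene [176 209  10   6  46] [180.7 211.7] [ 0.224 -0.269  0.158]
scene [280 214   9   6  46] [284.  216.7] [ 0.465 -0.111  0.158]
side [284  93   8   7  40] [287.9  95.7] [ 0.225 -0.271  0.158]
side [262 152   8   7  43] [265.5 154.9] [ 0.468 -0.111  0.158]
side [384 168   8   8  52] [387.8 171.4] [0.243 0.211 0.158]
side [350 214   9   8  60] [353.9 217.4] [0.444 0.25  0.158]
side [412 343  23  16 245] [423.5 350.4] [0.601 0.613 0.158]
side [445 374  25  26 520] [457.2 387.2] [0.613 0.713 0.158]
side [407 384  25  16 297] [419.  393.2] [0.682 0.66  0.158]
```

View pics/z1.png

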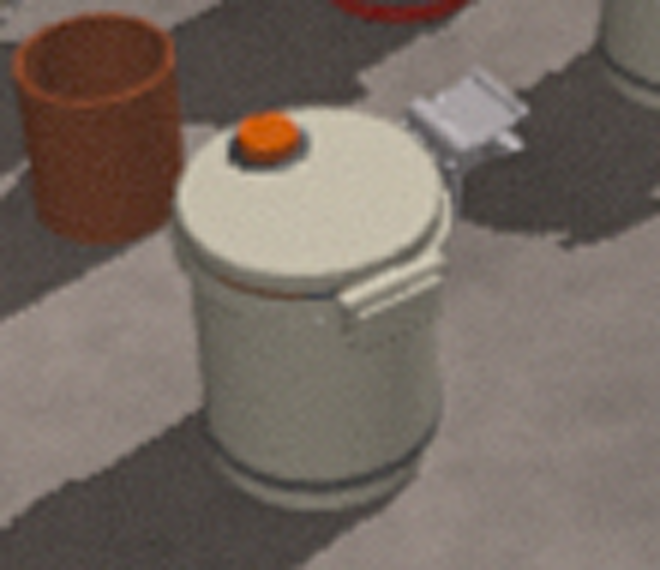

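View pics/z2.png

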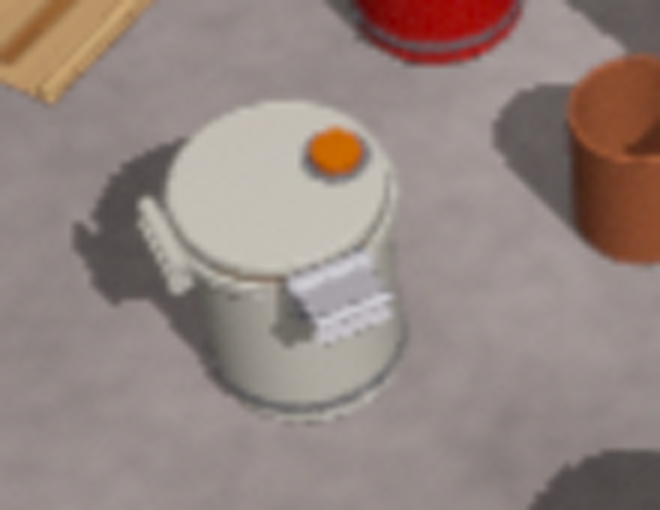

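Run:
```python
from h import *
from workcell import env
M={n:env.camera_model(n) for n in("scene","side")}
def T(a,b): 
    p,e=tri(ray(M['scene'],*a),ray(M['side'],*b)); return p.round(4),np.round(e,4)
print("button",T((284,216.7),(265.5,154.9)))
print("lid", plane(M['scene'],291.8,226.7,.152),plane(M['side'],256.2,161.3,.152),T((291.8,226.7),(256.2,161.3)))
print("hinge",T((305.8,242.5),(237.2,171.2)))
print("clip",T((240+467/6,195+112/6),(210+335/6,130+285/6)))
# lid contour fit on plane z=.152 by white mask
for n in M:
    im=cv2.imread(f"pics/{n}0.png")
    # edge points of lid along rays from approx centre: brightness
    print(n,[proj(M[n],(0.4665-.0+0.035*np.cos(t)+.059*np.cos(a),-0.111+0.035*np.sin(t)+.059*np.sin(a),.152)) for t in[0] for a in ()])
o=env.get_obs();print(R.from_quat(o['tool_rot']).as_matrix().round(3),o['time_s'])
```

```text
button (array([ 0.4666, -0.1119,  0.1582]), array([0.0013, 0.0013]))
lid [ 0.50500086 -0.12516303  0.152     ] [ 0.50363876 -0.11613896  0.152     ] (array([ 0.5008, -0.1204,  0.1466]), array([0.0003, 0.0003]))
hinge (array([ 0.5652, -0.1387,  0.1377]), array([0.0012, 0.0012]))
clip (array([ 0.5266, -0.0415,  0.1554]), array([0.0004, 0.0004]))
scene []
side []
[[-0.93  -0.     0.368]
 [-0.368  0.001 -0.93 ]
 [-0.    -1.    -0.001]] 0.15
```

The two views agree on the button at about (0.4665, -0.1115), with 1.3 mm ray residuals. The hinge and clip positions give a canister yaw of about -0.27 rad. I'll shut the jaws, lift and yaw so that tool x lies along the lid's radial direction.

Call:
jog_arm(deltas="1 0 -0.008 0 6.2; 1 0 -0.008 0 6.2; 1 0 -0.008 0 6.2; 1 0 -0.008 0 6.2; 1 0 -0.008 0 6.2; 1 0 -0.008 0 6.2", newtons=40)

```text
time_s: 0.65
ee_pos: [0.2107, -0.5316, 0.2754]
tool_rot: [0.105, 0.703, -0.695, -0.108]
force: [-0.5, -0.1, -0.1]
gripper_width: 0.14
```

```bash
cat > st.py <<'E'
from h import *
from workcell import env
import sys
o=env.get_obs(); Rm=R.from_quat(o['tool_rot']).as_matrix()
print(round(o['time_s'],2),'pos',o['ee_pos'].round(4),'F',o['force'].round(2),'w',round(o['gripper_width'],3),'xang',np.degrees(np.arctan2(Rm[1,0],Rm[0,0])).round(2),'ydir',Rm[:,1].round(3))
if len(sys.argv)>3:
    d=np.array(list(map(float,sys.argv[1:4])))-o['ee_pos']; print('tool delta',(Rm.T@d).round(4))
E
python3 st.py 0.455 -0.109 0.26
```

```text
0.65 pos [ 0.2107 -0.5316  0.2754] F [-0.45 -0.1  -0.07] w 0.14 xang 162.71 ydir [-0.003  0.012 -1.   ]
tool delta [-0.1077  0.0199 -0.4759]
```

Call:
jog_arm(deltas="1 -0.008 0 -0.035 0; 1 -0.008 0 -0.035 0; 1 -0.008 0 -0.035 0; 1 -0.008 0 -0.035 0; 1 -0.008 0 -0.035 0; 1 -0.008 0 -0.035 0; 1 -0.008 0 -0.035 0; 1 -0.008 0 -0.035 0; 1 -0.008 0 -0.035 0; 1 -0.008 0 -0.035 0; 1 -0.008 0 -0.035 0; 1 0 0 0 0")

```text
time_s: 1.65
ee_pos: [0.4172, -0.1792, 0.2752]
tool_rot: [0.109, 0.703, -0.694, -0.113]
force: [0.3, -0.0, 0.8]
gripper_width: -0.003
```

```bash
python3 st.py 0.467 -0.1115 0.23
python3 - <<'E'
from h import *
from workcell import env
cv2.imwrite("pics/w1.png",env.get_image("wrist")[:,:,::-1])
E
```

```text
1.65 pos [ 0.4172 -0.1792  0.2752] F [ 0.3  -0.02  0.84] w -0.003 xang 161.96 ydir [-0.003  0.013 -1.   ]
tool delta [-0.0267  0.0459 -0.0793]
```

View pics/w1.png

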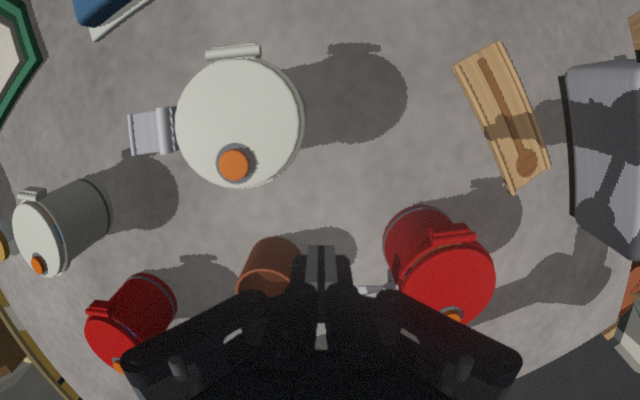

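The wrist view shows the clipped canister clearly: button (233,165), lid centre (240,122), hinge bracket (233,51) and clip (152,131). I'll measure it from here.

Run:
```python
from h import *
from workcell import env
m=env.camera_model("wrist")
im=cv2.imread("pics/w1.png"); h=cv2.cvtColor(im,cv2.COLOR_BGR2HSV)
k,l,s,c=cv2.connectedComponentsWithStats(cv2.inRange(h,(6,190,150),(18,255,255)))
for i in range(1,k):
    if s[i][4]>100: print("btn",s[i],c[i],plane(m,*c[i],.159,True).round(4)); bc=c[i] if abs(c[i][0]-233)<15 else bc
w=cv2.inRange(h,(15,0,170),(45,60,255)); w[:,:178]=0; w[:60]=0;w[200:]=0;w[:,320:]=0
cs=max(cv2.findContours(w,0,1)[0],key=cv2.contourArea); hull=cv2.convexHull(cs)[:,0]
P=np.array([plane(m,u,v,.150,True)[:2] for u,v in hull]); 
(x,y),r=cv2.minEnclosingCircle(P.astype(np.float32)*1000); print("lid circle",x,y,r)
A=np.c_[2*P,np.ones(len(P))]; q=np.linalg.lstsq(A,(P**2).sum(1),rcond=None)[0]; print("fit",q[:2],np.sqrt(q[2]+q[0]**2+q[1]**2))
hg=plane(m,233,51,.138,True); cl=plane(m,152,131,.158,True); b=plane(m,*bc,.159,True)
print("hinge",hg,"clip",cl)
for nme,d in (("b-h",hg-b),("b-lid",np.r_[q[:2],0]-b)): print(nme,np.hypot(*d[:2]),np.arctan2(d[1],d[0]))
d=cl[:2]-q[:2]; print("clip yaw",np.arctan2(d[1],d[0])-np.pi/2)
```

```text
lid circle 497.42596435546875 -125.04326629638672 59.48087692260742
fit [ 0.49767341 -0.1234886 ] 0.05812157014152395Traceback (most recent call last):
  File "<stdin>", line 13, in <module>
NameError: name 'bc' is not defined. Did you mean: 'c'?
```

Run:
```python
from h import *
from workcell import env
m=env.camera_model("wrist")
im=cv2.imread("pics/w1.png"); h=cv2.cvtColor(im,cv2.COLOR_BGR2HSV); print(h[165,233])
k,l,s,c=cv2.connectedComponentsWithStats(cv2.inRange(h,(4,170,130),(20,255,255)))
for i in range(1,k):
    if s[i][4]>60: print("btn",s[i],c[i],plane(m,*c[i],.159,True).round(4))
b=plane(m,233,165,.16,True)
q=np.array([.4976,-.1238])
hg=plane(m,233,51,.138,True); cl=plane(m,152,131,.158,True); print(b,hg,cl)
for nme,d in (("b-h",hg[:2]-b[:2]),("b-lid",q-b[:2])): print(nme,np.hypot(*d[:2]),np.arctan2(d[1],d[0]))
d=cl[:2]-q[:2]; print("clip yaw",np.arctan2(d[1],d[0])-np.pi/2)
```

```text
[ 12 176 188]
btn [220 150  28  30 623] [232.97271268 164.83788122] [ 0.4642 -0.1138  0.159 ]
btn [ 32 258  10  16  96] [ 36.27083333 265.75      ] [0.4405 0.2493 0.159 ]
btn [112 363  12  11  64] [117.421875 367.296875] [0.2426 0.2153 0.159 ]
[ 0.46414053 -0.1141615   0.16      ] [ 0.56249024 -0.14322011  0.138     ] [ 0.5217541 -0.048608   0.158    ]
b-h 0.10255276116562331 -0.2872883529267959
b-lid 0.034820062808272566 -0.2804715764799967
clip yaw -0.31082036776330924
```

```bash
python3 st.py 0.468 -0.114 0.185
```

```text
1.7 pos [ 0.4159 -0.1815  0.2751] F [ 0.    0.61 -0.36] w 0.003 xang 161.93 ydir [-0.005  0.01  -1.   ]
tool delta [-0.0293  0.0906 -0.0796]
```

Call:
jog_arm(deltas="1 -0.006 0 -0.018 -1.8; 1 -0.006 0 -0.018 0; 1 -0.006 0 -0.018 0; 1 -0.006 0.01 -0.018 0; 1 -0.004 0.025 -0.006 0; 1 0 0.025 0 0; 1 0 0.02 0 0; 1 0 0 0 0; 1 0 0 0 0")

```text
time_s: 2.45
ee_pos: [0.465, -0.1196, 0.1926]
tool_rot: [0.099, 0.7, -0.699, -0.103]
force: [0.3, -0.2, 0.7]
gripper_width: 0.003
```

```bash
for i in 1 2 3; do python3 st.py 0.468 -0.114 0.161; done
python3 - <<'E'
from h import *
from workcell import env
for n in ("wrist","side"): cv2.imwrite(f"pics/{n}2.png",env.get_image(n)[:,:,::-1])
E
python3 st.py 0.468 -0.114 0.161
```

```text
2.45 pos [ 0.465  -0.1196  0.1926] F [ 0.35 -0.21  0.66] w 0.003 xang 163.58 ydir [-0.006  0.002 -1.   ]
tool delta [-0.0015  0.0316 -0.0062]
2.45 pos [ 0.465  -0.1196  0.1926] F [ 0.35 -0.21  0.66] w 0.003 xang 163.58 ydir [-0.006  0.002 -1.   ]
tool delta [-0.0015  0.0316 -0.0062]
2.45 pos [ 0.465  -0.1196  0.1926] F [ 0.35 -0.21  0.66] w 0.003 xang 163.58 ydir [-0.006  0.002 -1.   ]
tool delta [-0.0015  0.0316 -0.0062]
2.55 pos [ 0.4655 -0.1196  0.1935] F [-0.11 -0.21  0.06] w -0.003 xang 163.57 ydir [-0.005  0.002 -1.   ]
tool delta [-0.001   0.0325 -0.0061]
```

View pics/wrist2.png

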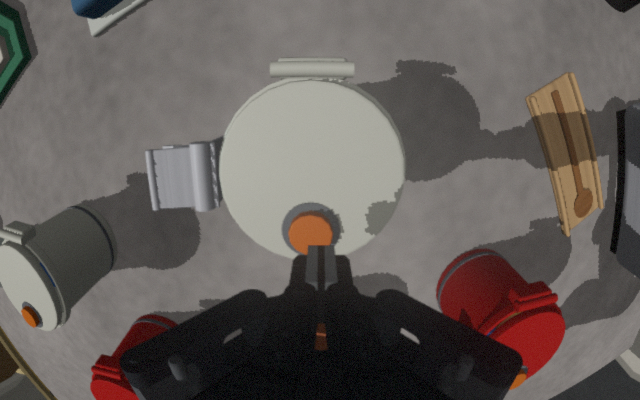

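View pics/side2.png

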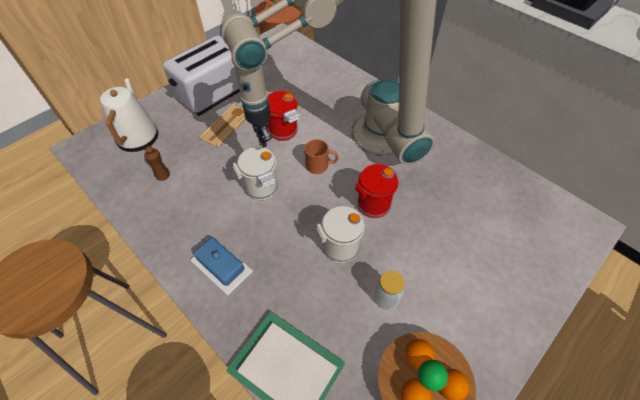

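Run:
```python
from h import *
from workcell import env
m=env.camera_model("wrist"); o=env.get_obs()
im=cv2.imread("pics/wrist2.png"); h=cv2.cvtColor(im,cv2.COLOR_BGR2HSV)
k,l,s,c=cv2.connectedComponentsWithStats(cv2.inRange(h,(4,150,110),(20,255,255)))
for i in range(1,k):
    if s[i][4]>60: print("btn",s[i],c[i],plane(m,*c[i],.161,True).round(4))
print("tip front",plane(m,320,246,o['ee_pos'][2],True),o['ee_pos'])
# expected TCP and front-corner pixel
f=200/np.tan(np.radians(m['vertical_fov']/2))
Rt=R.from_quat(o['tool_rot']).as_matrix()
for lo in ((0,0,0),(-.011,0,0),(.011,0,0)):
    p=o['ee_pos']+Rt@np.array(lo); c=R.from_quat(m['rotation']).inv().apply(p-m['origin']); t=np.arctan2(np.hypot(c[0],c[1]),-c[2]); n=np.hypot(c[0],c[1])
    print(lo,m['cx']+f*t*c[0]/n, m['cy']-f*t*c[1]/n)
print("edges of button", [plane(m,*p,.161,True).round(4) for p in ((288,232),(334,232),(311,211))])
ms=env.camera_model("side"); print(proj(ms,o['ee_pos']))
```

```text
btn [ 289  215   43   40 1178] [309.26994907 232.4524618 ] [ 0.4676 -0.1114  0.161 ]
btn [ 22 309  14  18 127] [ 28.30708661 317.93700787] [0.4418 0.253  0.161 ]
btn [510 374  17  16 135] [518.22962963 380.37777778] [ 0.2242 -0.2735  0.161 ]
tip front [ 0.47251531 -0.11994699  0.19347362] [ 0.46547235 -0.11962841  0.19347362]
(0, 0, 0) 323.2154347121212 257.54723702819297
(-0.011, 0, 0) 323.3010958771022 238.72597536623132
(0.011, 0, 0) 323.1290146967761 275.1866900717523
edges of button [array([ 0.4716, -0.0988,  0.161 ]), array([ 0.4636, -0.1263,  0.161 ]), array([ 0.4809, -0.1167,  0.161 ])]
(np.float64(263.03381916496915), np.float64(145.58387690800566))
```

Call:
jog_arm(deltas="1 -0.001 0.008 -0.006 0; 1 0 0.008 0 0; 1 0 0.005 0 0; 1 0 0 0 0; 1 0 0 0 0")

```text
time_s: 2.97
ee_pos: [0.4706, -0.1158, 0.1745]
tool_rot: [-0.103, -0.699, 0.7, 0.101]
force: [0.4, 0.1, -0.2]
gripper_width: 0.0
```

```bash
python3 st.py 0.468 -0.114 0.161
```

```text
2.97 pos [ 0.4706 -0.1158  0.1745] F [ 0.37  0.12 -0.19] w 0.0 xang 163.46 ydir [ 0.003 -0.001 -1.   ]
tool delta [ 0.0031  0.0135 -0.001 ]
```

Call:
jog_arm(deltas="1 0.002 0.005 -0.001 0; 1 0 0.003 0 0; 1 0 0.003 0 0; 1 0 0 0 0")

```text
time_s: 3.3
ee_pos: [0.4691, -0.1141, 0.163]
tool_rot: [-0.103, -0.699, 0.7, 0.1]
force: [-0.2, -0.7, 0.1]
gripper_width: 0.001
```

```bash
python3 st.py 0.468 -0.114 0.161
```

```text
3.3 pos [ 0.4691 -0.1141  0.163 ] F [-0.2  -0.68  0.13] w 0.001 xang 163.48 ydir [ 0.004 -0.002 -1.   ]
tool delta [0.0011 0.002  0.0002]
```

Not in contact yet. I'll press in small steps.

Call:
jog_arm(deltas="1 0 0.003 0 0; 1 0 0.003 0 0; 1 0 0.003 0 0")

```text
time_s: 3.55
ee_pos: [0.4694, -0.1143, 0.1543]
tool_rot: [-0.103, -0.699, 0.7, 0.1]
force: [-2.5, 1.3, 7.3]
gripper_width: -0.002
```

```bash
python3 st.py 0.468 -0.114 0.161
```

```text
3.55 pos [ 0.4694 -0.1143  0.1543] F [-2.45  1.3   7.26] w -0.002 xang 163.49 ydir [ 0.005 -0.002 -1.   ]
tool delta [ 0.0014 -0.0067  0.0002]
```

Call:
jog_arm(deltas="1 0 0.003 0 0; 1 0 0.003 0 0")

```text
time_s: 3.72
ee_pos: [0.4693, -0.1142, 0.1518]
tool_rot: [-0.104, -0.699, 0.701, 0.099]
force: [-8.0, 2.5, 28.2]
gripper_width: 0.003
```

```bash
python3 st.py 0.468 -0.114 0.161
```

```text
3.72 pos [ 0.4693 -0.1142  0.1518] F [-7.95  2.52 28.16] w 0.003 xang 163.5 ydir [ 0.006 -0.003 -1.   ]
tool delta [ 0.0012 -0.0092  0.0001]
```

The button is bottomed at 28 N. I'll unload and raise slowly along the arc.

Call:
jog_arm(deltas="1 0 0 0 0; 1 0 -0.002 0 0; 1 0 -0.002 0 0; 1 -0.0003 -0.002 0 0; 1 -0.0004 -0.002 0 0; 1 -0.0005 -0.002 0 0; 1 -0.0005 -0.002 0 0; 1 -0.0006 -0.002 0 0; 1 -0.0006 -0.002 0 0")

```text
time_s: 4.47
ee_pos: [0.4729, -0.1153, 0.1709]
tool_rot: [-0.105, -0.699, 0.701, 0.098]
force: [0.8, -0.3, 0.0]
gripper_width: 0.0
```

```bash
cat > arc.py <<'E'
from h import *
from workcell import env
o=env.get_obs(); Rm=R.from_quat(o['tool_rot']).as_matrix(); p=o['ee_pos']
u=np.array([np.cos(-.285),np.sin(-.285)]); H=np.array([.467,-.1125])+.095*u
d=p[:2]-H; X=d@u; lat=u[0]*d[1]-u[1]*d[0]; Z=p[2]-.140
a=.009; Xc=X-a
r=np.hypot(Xc,Z); th=np.arctan2(Z,-Xc)-np.arcsin(.015/r); s=np.sqrt(r*r-.015**2)
print(round(o['time_s'],2),'X %.4f Z %.4f lat %.4f  theta~%.3f s %.4f'%(X,Z,lat,th,s),'F',o['force'].round(2),'ydir',Rm[:,1].round(3))
for t in (.2,.4,.6,.8,1.0,1.2,1.3,1.4):
    print(t,'->dX %.4f dZ %.4f'%(-.1015*np.cos(t)+.015*np.sin(t)+a-X,.1015*np.sin(t)+.015*np.cos(t)-Z))
E
python3 arc.py
python3 - <<'E'
from h import *
from workcell import env
for n in ("wrist","side"): cv2.imwrite(f"pics/{n}3.png",env.get_image(n)[:,:,::-1])
a=cv2.imread("pics/side3.png")[100:220,190:330]
cv2.imwrite("pics/side3z.png",cv2.resize(a,None,fx=5,fy=5,interpolation=cv2.INTER_CUBIC))
E
```

```text
4.47 X -0.0885 Z 0.0309 lat -0.0011  theta~0.159 s 0.1012 F [ 0.77 -0.34  0.04] ydir [ 0.008 -0.004 -1.   ]
0.2 ->dX 0.0010 dZ 0.0040
0.4 ->dX 0.0099 dZ 0.0225
0.6 ->dX 0.0222 dZ 0.0388
0.8 ->dX 0.0376 dZ 0.0524
1.0 ->dX 0.0553 dZ 0.0626
1.2 ->dX 0.0747 dZ 0.0692
1.3 ->dX 0.0848 dZ 0.0709
1.4 ->dX 0.0951 dZ 0.0717
```

View pics/side3z.png

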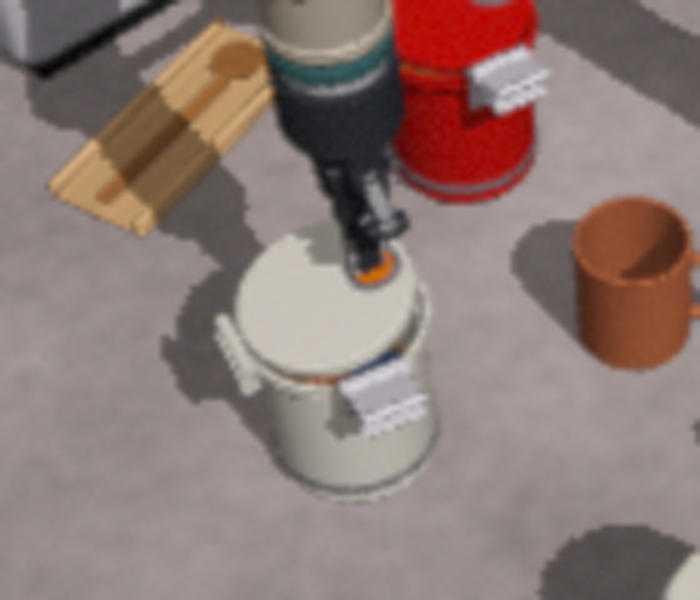

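View pics/wrist3.png

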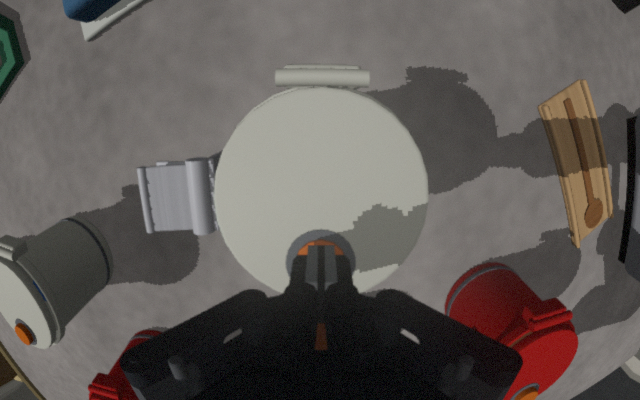

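The lid has risen about 0.16 rad and sits under the finger, which is on the button (side crop, about (378,268)). I'll continue along the arc.

Call:
jog_arm(deltas="1 -0.0006 -0.002 0 0; 1 -0.0006 -0.002 0 0; 1 -0.0007 -0.002 0 0; 1 -0.0008 -0.002 0 0; 1 -0.0008 -0.002 0 0; 1 -0.0009 -0.002 0 0; 1 -0.001 -0.002 0 0; 1 -0.001 -0.0019 0 0; 1 -0.0011 -0.0019 0 0; 1 -0.0011 -0.0019 0 0; 1 -0.0012 -0.0019 0 0")

```text
time_s: 5.48
ee_pos: [0.4833, -0.1185, 0.1947]
tool_rot: [-0.105, -0.699, 0.701, 0.098]
force: [-0.1, 0.4, 0.4]
gripper_width: 0.0
```

```bash
python3 arc.py
```

```text
5.48 X -0.0776 Z 0.0547 lat -0.0012  theta~0.416 s 0.1013 F [-0.09  0.38  0.42] ydir [ 0.009 -0.004 -1.   ]
0.2 ->dX -0.0099 dZ -0.0198
0.4 ->dX -0.0010 dZ -0.0013
0.6 ->dX 0.0113 dZ 0.0150
0.8 ->dX 0.0267 dZ 0.0286
1.0 ->dX 0.0444 dZ 0.0389
1.2 ->dX 0.0638 dZ 0.0454
1.3 ->dX 0.0739 dZ 0.0472
1.4 ->dX 0.0842 dZ 0.0479
```

Call:
jog_arm(deltas="1 -0.001 -0.0018 0 0; 1 -0.001 -0.0017 0 0; 1 -0.0011 -0.0017 0 0; 1 -0.0011 -0.0017 0 0; 1 -0.0012 -0.0016 0 0; 1 -0.0012 -0.0016 0 0; 1 -0.0013 -0.0016 0 0; 1 -0.0013 -0.0015 0 0; 1 -0.0014 -0.0015 0 0; 1 -0.0014 -0.0014 0 0; 1 -0.0015 -0.0014 0 0; 1 -0.0015 -0.0014 0 0")

```text
time_s: 6.48
ee_pos: [0.499, -0.1232, 0.2157]
tool_rot: [-0.105, -0.699, 0.701, 0.098]
force: [0.4, 0.1, -0.2]
gripper_width: -0.001
```

```bash
python3 arc.py;  python3 - <<'E'
from h import *
from workcell import env
for n in ("wrist","side"): cv2.imwrite(f"pics/{n}4.png",env.get_image(n)[:,:,::-1])
a=cv2.imread("pics/side4.png")[100:220,190:330]
cv2.imwrite("pics/side4z.png",cv2.resize(a,None,fx=5,fy=5,interpolation=cv2.INTER_CUBIC))
E
```

```text
6.48 X -0.0612 Z 0.0757 lat -0.0012  theta~0.677 s 0.1022 F [ 0.36  0.12 -0.2 ] ydir [ 0.009 -0.004 -1.   ]
0.2 ->dX -0.0262 dZ -0.0408
0.4 ->dX -0.0174 dZ -0.0223
0.6 ->dX -0.0051 dZ -0.0060
0.8 ->dX 0.0103 dZ 0.0076
1.0 ->dX 0.0280 dZ 0.0178
1.2 ->dX 0.0474 dZ 0.0244
1.3 ->dX 0.0575 dZ 0.0261
1.4 ->dX 0.0678 dZ 0.0269
```

View pics/side4z.png

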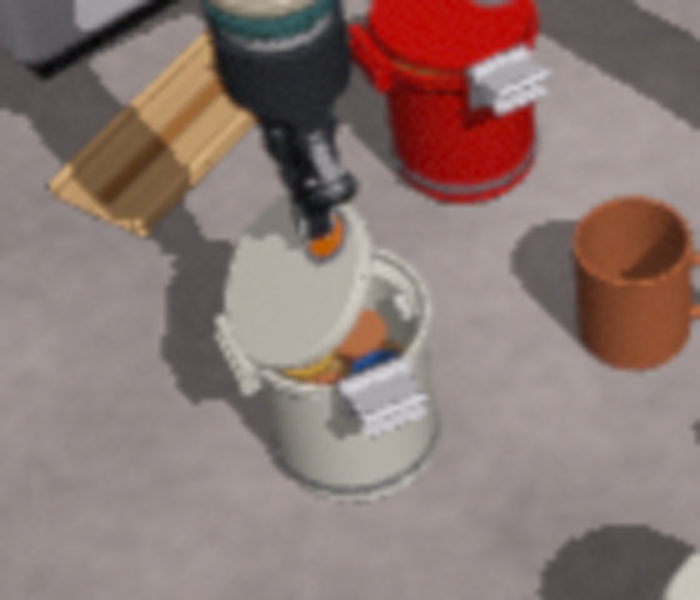

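View pics/wrist4.png

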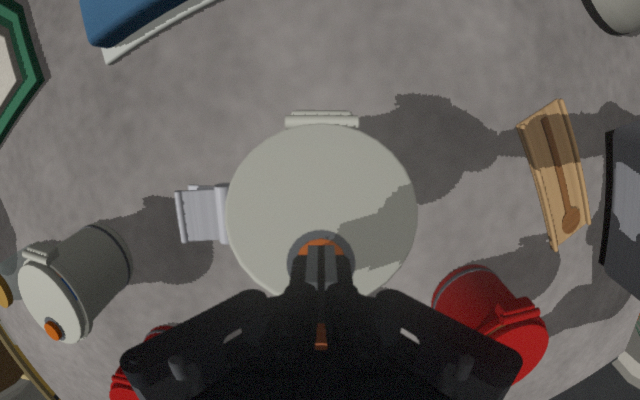

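Contact is still good at about 0.68 rad, with the finger on the button (side crop (322,238)). I'll continue.

Call:
jog_arm(deltas="1 -0.0015 -0.0014 0 0; 1 -0.0015 -0.0013 0 0; 1 -0.0016 -0.0013 0 0; 1 -0.0016 -0.0012 0 0; 1 -0.0017 -0.0012 0 0; 1 -0.0017 -0.0012 0 0; 1 -0.0017 -0.0011 0 0; 1 -0.0018 -0.0011 0 0; 1 -0.0018 -0.001 0 0; 1 -0.0018 -0.001 0 0; 1 -0.0019 -0.0009 0 0; 1 -0.0019 -0.0009 0 0")

```text
time_s: 7.58
ee_pos: [0.52, -0.1294, 0.2308]
tool_rot: [-0.104, -0.699, 0.701, 0.098]
force: [0.9, -0.2, 0.1]
gripper_width: -0.001
```

```bash
python3 arc.py
```

```text
7.58 X -0.0394 Z 0.0908 lat -0.0013  theta~0.935 s 0.1018 F [ 0.95 -0.21  0.07] ydir [ 0.008 -0.004 -1.   ]
0.2 ->dX -0.0481 dZ -0.0559
0.4 ->dX -0.0393 dZ -0.0375
0.6 ->dX -0.0269 dZ -0.0211
0.8 ->dX -0.0116 dZ -0.0075
1.0 ->dX 0.0062 dZ 0.0027
1.2 ->dX 0.0256 dZ 0.0092
1.3 ->dX 0.0357 dZ 0.0110
1.4 ->dX 0.0459 dZ 0.0118
```

Call:
jog_arm(deltas="1 -0.002 -0.0009 0 0; 1 -0.002 -0.0008 0 0; 1 -0.002 -0.0008 0 0; 1 -0.002 -0.0007 0 0; 1 -0.002 -0.0007 0 0; 1 -0.002 -0.0006 0 0; 1 -0.002 -0.0006 0 0; 1 -0.002 -0.0005 0 0; 1 -0.002 -0.0005 0 0; 1 -0.002 -0.0005 0 0; 1 -0.002 -0.0004 0 0; 1 -0.002 -0.0004 0 0")

```text
time_s: 8.58
ee_pos: [0.5458, -0.1369, 0.2393]
tool_rot: [-0.105, -0.699, 0.701, 0.098]
force: [-0.1, -0.6, 0.5]
gripper_width: -0.002
```

```bash
python3 arc.py;  python3 - <<'E'
from h import *
from workcell import env
for n in ("wrist","side"): cv2.imwrite(f"pics/{n}5.png",env.get_image(n)[:,:,::-1])
a=cv2.imread("pics/side5.png")[100:220,190:330]
cv2.imwrite("pics/side5z.png",cv2.resize(a,None,fx=5,fy=5,interpolation=cv2.INTER_CUBIC))
E
```

```text
8.58 X -0.0125 Z 0.0993 lat -0.0013  theta~1.210 s 0.1004 F [-0.11 -0.63  0.52] ydir [ 0.008 -0.004 -1.   ]
0.2 ->dX -0.0750 dZ -0.0644
0.4 ->dX -0.0662 dZ -0.0459
0.6 ->dX -0.0538 dZ -0.0296
0.8 ->dX -0.0385 dZ -0.0160
1.0 ->dX -0.0208 dZ -0.0057
1.2 ->dX -0.0013 dZ 0.0008
1.3 ->dX 0.0088 dZ 0.0026
1.4 ->dX 0.0190 dZ 0.0033
```

View pics/side5z.png

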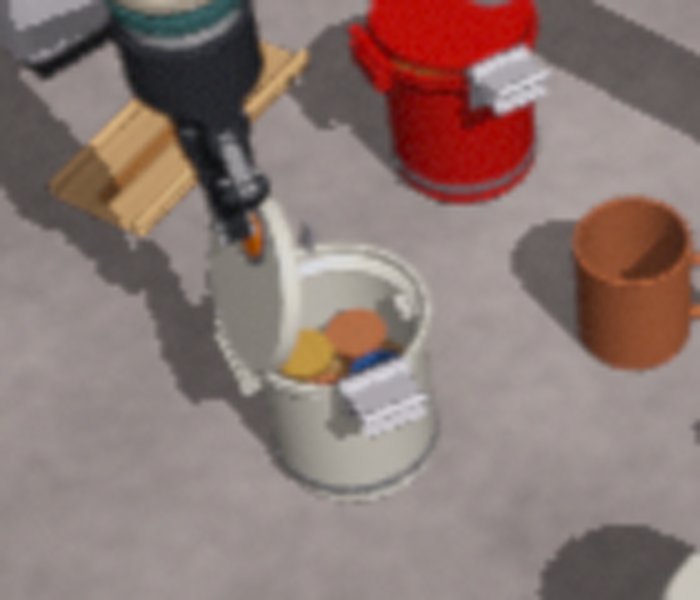

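View pics/wrist5.png

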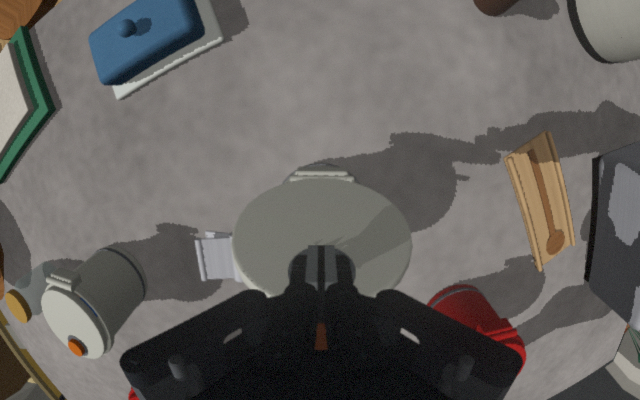

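The lid is nearly upright at about 1.2 rad, with the finger on its hinge side. I'll carry on past the stop slowly.

Call:
jog_arm(deltas="1 -0.002 -0.0004 0 0; 1 -0.002 -0.0004 0 0; 1 -0.002 -0.0003 0 0; 1 -0.002 -0.0003 0 0; 1 -0.002 -0.0002 0 0; 1 -0.002 -0.0002 0 0; 1 -0.002 0 0 0; 1 -0.002 0 0 0; 1 -0.002 0 0 0; 1 -0.002 0 0 0; 1 -0.002 0 0 0; 1 -0.002 0 0 0")

```text
time_s: 9.68
ee_pos: [0.57, -0.1439, 0.2405]
tool_rot: [-0.104, -0.699, 0.701, 0.099]
force: [-0.2, 0.1, 0.4]
gripper_width: -0.005
```

```bash
python3 arc.py;  python3 - <<'E'
from h import *
from workcell import env
for n in ("side",): cv2.imwrite(f"pics/{n}6.png",env.get_image(n)[:,:,::-1])
a=cv2.imread("pics/side6.png")[100:220,190:330]
cv2.imwrite("pics/side6z.png",cv2.resize(a,None,fx=5,fy=5,interpolation=cv2.INTER_CUBIC))
E
```

```text
9.68 X 0.0127 Z 0.1005 lat -0.0012  theta~1.458 s 0.0995 F [-0.24  0.13  0.4 ] ydir [ 0.006 -0.003 -1.   ]
0.2 ->dX -0.1002 dZ -0.0657
0.4 ->dX -0.0914 dZ -0.0472
0.6 ->dX -0.0790 dZ -0.0308
0.8 ->dX -0.0637 dZ -0.0173
1.0 ->dX -0.0459 dZ -0.0070
1.2 ->dX -0.0265 dZ -0.0005
1.3 ->dX -0.0164 dZ 0.0013
1.4 ->dX -0.0062 dZ 0.0020
```

View pics/side6z.png

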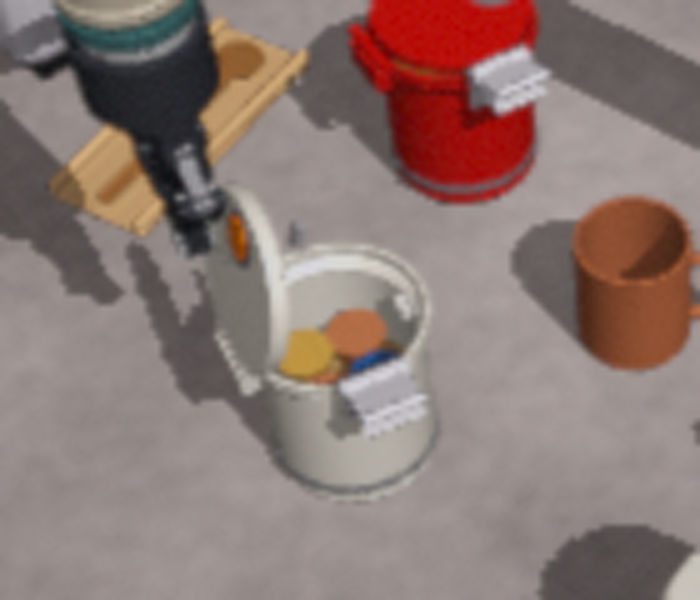

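The lid is at its stop and the finger has separated from it. I'll back away along +radial and then up.

Call:
jog_arm(deltas="1 -0.008 0 0 0; 1 -0.01 0 0 0; 1 -0.01 0 0 0; 1 -0.01 -0.005 0 0; 1 -0.005 -0.015 0 0; 1 0 -0.015 0 0; 1 0 -0.015 0 0; 1 0 -0.01 0 0; 1 0 0 0 0; 1 0 0 0 0; 1 0 0 0 0; 1 0 0 0 0")

```text
time_s: 10.73
ee_pos: [0.6209, -0.1591, 0.2992]
tool_rot: [-0.103, -0.699, 0.7, 0.1]
force: [-0.9, 0.2, 0.3]
gripper_width: 0.002
```

```bash
python3 arc.py|head -1;  python3 - <<'E'
from h import *
from workcell import env
for n in ("side","scene"): cv2.imwrite(f"pics/{n}7.png",env.get_image(n)[:,:,::-1])
E
```

```text
10.73 X 0.0658 Z 0.1592 lat -0.0015  theta~1.825 s 0.1684 F [-0.85  0.17  0.33] ydir [ 0.004 -0.002 -1.   ]
```

View pics/side7.png

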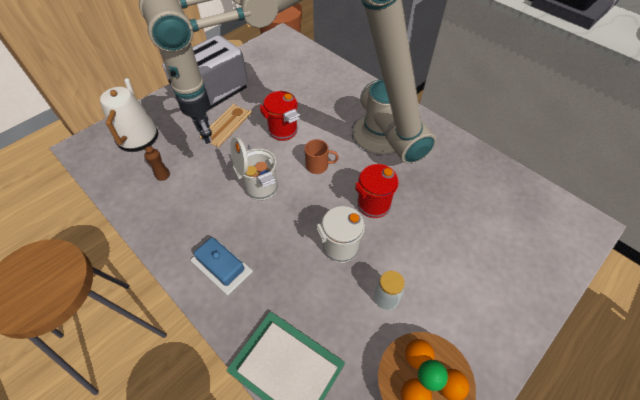

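View pics/scene7.png

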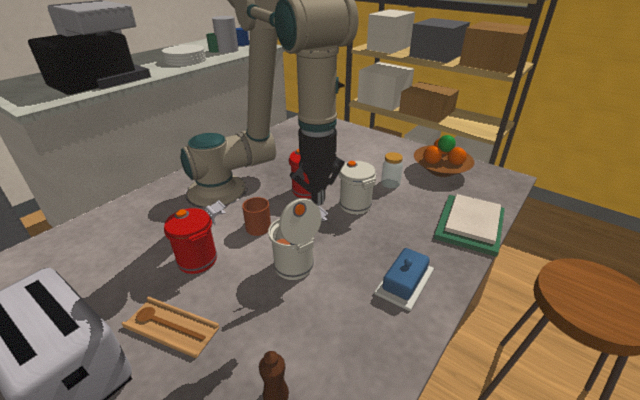

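The lid stands open (scene (300,220), side (240,155)), the plain canister is shut, the jar hasn't moved and the hand is clear. I'll make one numeric check of the lid angle and jar, then hand in.

Run:
```python
from h import *
from workcell import env
M={n:env.camera_model(n) for n in("scene","side")}
a=cv2.imread("pics/scene7.png")
h=cv2.cvtColor(a,cv2.COLOR_BGR2HSV); m=cv2.inRange(h,(4,150,100),(20,255,255)); m[:, :285]=0; m[:,315:]=0; m[:195]=0;m[222:]=0
k,l,s,c=cv2.connectedComponentsWithStats(m); i=1+np.argmax(s[1:,4]); sc=c[i]; print(s[i],sc)
b=cv2.imread("pics/side7.png"); h=cv2.cvtColor(b,cv2.COLOR_BGR2HSV); m=cv2.inRange(h,(4,130,80),(20,255,255)); m[:,:228]=0;m[:,249:]=0;m[:130]=0;m[165:]=0
k,l,s,c=cv2.connectedComponentsWithStats(m); i=1+np.argmax(s[1:,4]); si=c[i]; print(s[i],si)
p,e=tri(ray(M['scene'],*sc),ray(M['side'],*si)); print(p,e)
u=np.array([np.cos(-.285),np.sin(-.285)]); H=np.array([.467,-.1125])+.095*u
X=(p[:2]-H)@u; Z=p[2]-.14; print("theta",np.arctan2(Z,-X)-np.arctan2(.015,.095))
for n,(y0,y1,x0,x1) in (("side",(265,312,370,408)),("scene",(148,190,378,406))):
    d=cv2.absdiff(cv2.imread(f"pics/{n}0.png"),cv2.imread(f"pics/{n}7.png"))[y0:y1,x0:x1]; print(n,"jar diff mean",d.mean())
print(env.get_obs()['qd'].round(4))
```

```text
[295 204  10  11  85] [299.4        209.15294118]
[236 143   4   9  24] [237.08333333 147.08333333]
[ 0.54576171 -0.13712333  0.23532693] [np.float64(0.00012354323497729098), np.float64(0.00012354323497711526)]
theta 1.2838892524313748
side jar diff mean 4.008585293019784
scene jar diff mean 4.586167800453515
[-0.     -0.0031 -0.0025  0.0001  0.0041 -0.0014]
```

```bash
python3 -c "
from workcell import env
print(env.close_job())"
```

```text
the job is handed in; nothing more can be done
None
```

The clipped canister is open: its lid stands at its stop by itself, and the job is handed in at about 11 s of the 38 s allowed.

I pressed the orange button with the shut fingertips until it bottomed, at 28 N. I then let the lid up under the finger in about 2 mm steps around the hinge. The average was roughly 0.25 rad/s, estimated from the fingertip position because the lid's own speed cannot be read. After the lid reached its stop I moved the hand off past the hinge side and up.

Last checks before handing in:
- **Lid:** triangulating the button gave an angle of about 1.28 rad, against a stop of 1.3.
- **Other canister and jar:** the plain canister looked shut by eye in both views. The jar looked unmoved too; its image regions changed only by a few grey levels, which I took as noise.
- **Hand:** the fingertips were about 8 cm to the far side of the open lid. The force reading of 0.9 N at most was within noise, and the arm was still.

No check failed. The pose reading jitters by 1–2 mm between readings, and the cameras agreed on the button's position to about 3 mm. The 0.7 N push of the lid was too small to tell from force noise, so I confirmed contact from the pictures instead.

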